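# Open the spring-latched test fixture

### The arm

A 6-joint arm with a two-finger parallel gripper is mounted at the origin on the work surface. World frame = base frame: x ahead of the robot, y to its left, z up, the work surface at z = 0. Lengths are in m, angles in rad, forces in N, time in s.
With the tool pointing down it reaches from about 0.425 to 0.95 m from the base axis. Payload 3.5 kg.
Tool frame: the origin (TCP) lies between the finger pads; the fingertips stand 11 mm ahead of it and the grasp point (between the pads) lies 8 mm behind it (ctrl.tcp_to_tips is the distance from the TCP to the fingertips, in m); z points along the fingers, y is the direction in which the jaws open and shut (so a half turn about z gives the same grasp; the last joint's range is limited). The gripper opens to 85 mm and grips with 20 to 120 N. Pads are 22 mm wide; open, the fingers measure 114 mm over their backs; the gripper's body (76 mm by 85 mm) begins 54 mm behind the grasp point. The pads swing forward as they close: fully open they stand 13 mm farther back than shut.
Start: joints at [-1.395, 0.286, 1.577, -0, 1.279, -0.15], TCP at [0.216, -0.639, 0.242] pointing down, gripper open.
Joint ranges: [-2.77, 2.77], [-0.9, 2.22], [0.21, 2.48], [-1.53, 4.67], [0.24, 2.81], [-2.84, 2.84]. Speed limits (rad/s): [2.79, 2.79, 3.14, 3.14, 3.14, 3.14].

### API

Orientations are given as a unit quaternion [x, y, z, w].
In Python, from plant import monitor, vision, workorder, ctrl gives the robot as it stands.
- The arm moves only by the tool jog_arm, never from a script. Its argument "series" is a list of rows, each a list of 4 numbers: the shift along the tool's x, y, z in m, then the turn about the tool's z in rad. In form: [[tx, ty, tz, spin], ...]. A call has exactly 8 rows; each row shifts and turns the pose as measured when the row begins, along the tool's axes as they then stand; what a row does not reach is not made up. A row lasts 1/12 s, in which the tool goes at most 41.7 mm and 7.16 degrees, less where a joint would pass 70% of its speed; a pose out of reach is approached as far as the arm can. A call is refused whole if a number of a shift passes 0.0417 or a number of a turn 0.125, either way. A call with a gripper value outside its range is refused whole. "grip" is the finger opening in m, from 0 to 0.0854, set as the call begins (left out, the last holds). The fingers move at their own pace and stop on an object; "grip_force" is the grip in N (left out, the last holds). Time passes only in rows, so rows that do not move let the fingers close, or fill a call up. It gives the time, the measured TCP pose, the force and the opening at its end, in the units of the state.
- monitor.get_state(): the state, without advancing time (a new reading comes with each control period).
- vision.read_camera(name): name is "scene" or "top"; returns the picture (400x640x3 uint8, red, green, blue); there is no depth.
- vision.get_calibration(name): a dict with "vfov" (degrees; the focal length in pixels is half the picture's height over the tangent of half this angle, whatever the lens; pixels are square), "cx", "cy" (the principal point, pixels), "R" (3x3) and "t" (3): a world point X has camera coordinates R X + t. Camera axes: x right, y down, z forward; pixel columns grow to the right and rows downward; lengths in m; the calibration is good to about 2 mm. A picture is of the moment at which its call begins. get_calibration takes no time and is no camera call.
- workorder.sign_off(): hands the job in, once; it reports no verdict.
The state is a dict: "time": time; "qpos": joint angles; "dq": joint speeds; "joint_efforts": joint torques, N m; "eef_pos": TCP position; "tcp_rot": TCP orientation; "contact_force": force on the tool from outside, world axes, zero at the start; "wrist_torque": the same for the moment, N m; "opening": opening from 0.0 (shut) to 1.0 (fully open).
Only numpy, scipy, OpenCV 4.12 (cv2) and the standard library are available. Lean on these libraries where they do the work, as an engineer would, in place of code of your own. Each camera call takes 0.05 s, during which the arm holds its last target.

### The job

Open the black test fixture on the repair bench: press its orange release tab down with a fingertip until the blue lid springs up a little, then push the lid up and over until it is fully open and leans back against its stop by itself. Only press and push: do not lift or shove the fixture, do not take out the circuit board in it, leave everything else on the bench where it is, and finish with the hand clear.

Things in the scene. Friction and masses are not known exactly. Their poses are not given: they have to be found in the camera images.
- fixture: Clamshell test fixture standing loose on the bench, about 2.2 kg: black block 150 (x) x 130 (y) x 30 mm with an aluminium rim up to 45 mm; the blue lid closes it (top at 54 mm). Origin: centre of its underside, z up. Its -x side, roughly facing the robot (yaw up to 0.45 rad either way), carries the orange release tab; the lid's hinge is along its +x side. It must stay within 20 mm of its place.
- tab_press (a point): Point to press, on top of the orange tab's pad (44 mm wide in y, 5 mm thick), 112 mm in front (-x) of the fixture's centre, 29 mm above the bench when free. 18 mm of pad lie before it; 24 mm behind it stands the tab's upright (44 mm wide, top 61 mm above the bench), whose hook holds the lid's edge and tips up to 10 mm towards the robot as the pad goes down.
- tab (a joint): Angle of the release tab, rad: 0 free (up), 0.28 fully pressed (8 mm down at tab_press). The hook lets the lid go at about 0.13 rad (4 mm down). Pressed at tab_press, its spring takes about 1.5 N to start, 3 N at the release, 4.7 N at the end; it springs back when let go.
- lid (a joint): Opening angle of the blue lid, rad: 0.02 closed and locked until the tab is pressed, about 0.43 when sprung up by itself (within half a second; it then rests on a spring pin), 1.9 fully open on its stop. Above 0.43 it swings freely, 100 g, only gravity: let go before about 1.65 it falls back to 0.43, beyond that it tips over and stays open.
- lid_edge (a point): Middle of the lid's free front edge, at half thickness. The lid is a flat plate, 145 mm from hinge axis to this edge, 120 mm wide, 8 mm thick, no handle. Closed, the edge is 50 mm above the bench and 75 mm in front (-x) of the fixture's centre; sprung up, about 111 mm above and 62 mm in front, with free space before and below it for a fingertip to push on it.
- lid_hinge (a point): Middle of the lid's hinge axis, 70 mm behind (+x of) the fixture's centre, 50 mm above the bench; the axis runs along the fixture's y. The lid edge moves on a circle of 145 mm about it, up and away from the robot.
- board: Green circuit board 85 x 96 x 5 mm lying loose in the fixture's nest under the lid, its underside 30 mm above the bench; origin at the centre of its underside. It stays there.
- tray: White plastic tray 130 x 170 x 25 mm to one side of the fixture, with a phone in it; origin at the centre of its underside. Leave alone.
- phone: Black phone 72 x 148 x 9 mm lying in the tray; origin at the centre of its underside. Leave alone.
- multimeter: Orange multimeter 190 x 90 x 47 mm lying on the other side of the fixture; origin at the centre of its underside. Leave alone.
- screwdriver: Screwdriver with a red handle, 170 mm long, 26 mm thick, lying roughly crosswise about 200 mm in front of the fixture's centre; origin below its middle at bench height. Leave alone.
- flux_jar: Small jar with a yellow cap, 40 mm across, 36 mm high, beside the fixture, about 125 mm from its centre; origin at the centre of its underside. Leave alone.
- solder_spool: Metal spool 48 mm across, 40 mm high, standing on the other side of the fixture, about 125 mm from its centre; origin at the centre of its underside. Leave alone.
Things that resemble listed ones, but are neither listed nor needed, are in the scene too. Leave any red or yellow look-alike of the fixture alone.

How it is judged:
By the outcome, as a careful person would: the job done as asked, in the order asked, and still so for the second after the job is handed in, with the robot touching nothing.
It also fails if it takes over 42 s, if anything falls off the work surface, if the arm or the gripper's body presses on something with over 40 N, if the wrist force passes 120 N, or if a joint passes its speed limit or range.

## Working session

There is one attempt and no reset: what is moved stays moved. The work goes in short steps, Python scripts to look and compute and a tool call to move; the robot and the scene stay as the last step left them, time stands still between calls to the robot, and variables do not carry over. Pictures are saved under pics/ and viewed, and the job is handed in when it is done.

Besides the shell and the picture viewer there is one more tool, called after ">>>" by a JSON object that holds its "name" and its "arguments", one argument or row to a line. jog_arm: Moves the arm, as the interface text tells. Its arguments: {"type":"object","properties":{"series":{"type":"array","items":{"type":"array","items":{"type":"number"}}},"grip":{"type":"number"},"grip_force":{"type":"number"}},"required":["series"]}

```bash
ls; mkdir -p pics; cat > h.py <<'E'
import numpy as np, cv2
from plant import monitor, vision, workorder, ctrl
def cal(n):
    c=vision.get_calibration(n); f=200/np.tan(np.radians(c['vfov'])/2)
    return f,c['cx'],c['cy'],np.array(c['R']),np.array(c['t'])
def ray(n,u,v):
    f,cx,cy,R,t=cal(n); d=R.T@np.array([(u-cx)/f,(v-cy)/f,1]); return -R.T@t,d
def onplane(n,u,v,z):
    o,d=ray(n,u,v); return o+d*(z-o[2])/d[2]
def proj(n,X):
    f,cx,cy,R,t=cal(n); p=R@np.array(X)+t; return f*p[0]/p[2]+cx,f*p[1]/p[2]+cy
def snap(n,name):
    im=vision.read_camera(n)[:,:,::-1].copy(); cv2.imwrite('pics/'+name+'.png',im); return im
E
python3 - <<'E'
from h import *
for n in('scene','top'):
    snap(n,n+'0'); c=vision.get_calibration(n); print(c)
s=monitor.get_state(); print(s, ctrl.tcp_to_tips)
E
```

```text
pics
{'vfov': 42.9085813611885, 'cx': 318.66944886576124, 'cy': 202.04916874855977, 'R': array([[ 0.50072378,  0.86548947, -0.01427122],
       [ 0.70725891, -0.41857465, -0.56971931],
       [-0.49905964,  0.27517856, -0.82171542]]), 't': array([-0.25975497, -0.29705945,  1.8253753 ])}
{'vfov': 43.97607255002036, 'cx': 319.13907372212213, 'cy': 200.0658551649672, 'R': array([[-0.00621102, -0.99997407,  0.0036454 ],
       [-0.99212904,  0.00570628, -0.1250896 ],
       [ 0.12506555, -0.00439364, -0.99213875]]), 't': array([-0.00961045,  0.48330202,  1.46714036])}
{'time': 0.1, 'qpos': array([-1.39500668e+00,  2.87159728e-01,  1.57802543e+00,  3.87728655e-06,
        1.27861446e+00, -1.49977694e-01]), 'dq': array([-0.00065652, -0.00213639, -0.0027852 ,  0.00014862,  0.00169937,
       -0.0006586 ]), 'joint_efforts': array([ 4.26006218e-04, -4.07297623e+01, -2.93699491e+01, -1.43766474e-04,
        3.40375336e-03, -1.25606294e-05]), 'eef_pos': array([ 0.21596635, -0.63891543,  0.24103317]), 'tcp_rot': array([ 9.86763248e-01,  1.62163726e-01, -1.23853738e-05, -1.10341134e-03]), 'contact_force': array([-0.39932093,  0.07443306,  0.05111285]), 'wrist_torque': array([ 0.02147843, -0.01839306,  0.03530923]), 'opening': 1.0007455119291861} 0.011
```

View pics/scene0.png

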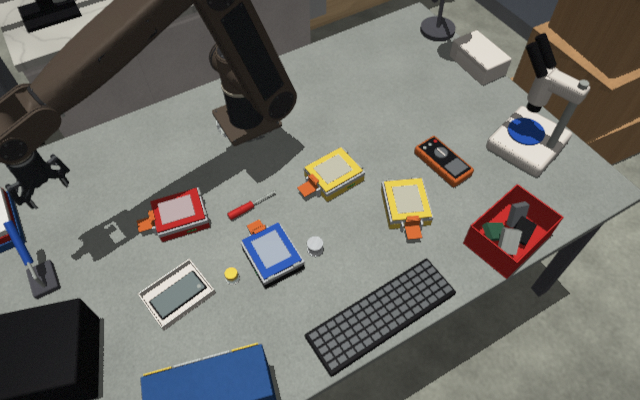

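View pics/top0.png

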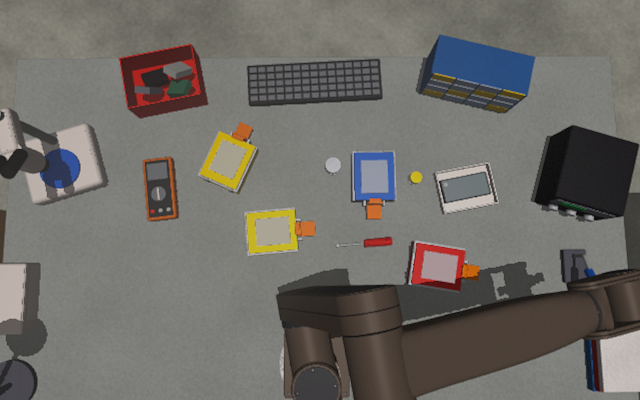

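The candidates in the top view are blue (374,177), red (437,266), yellow (228,160) and yellow (272,231). Only the blue one fits: blue lid, with the tab at (375,208) facing the robot, the jar and spool beside it, and the screwdriver in front. I'll check this in an enlarged crop and measure it.

```bash
python3 - <<'E'
from h import *
t=cv2.imread('pics/top0.png'); s=cv2.imread('pics/scene0.png')
a=cv2.resize(t[140:255,325:425],None,fx=4,fy=4,interpolation=cv2.INTER_CUBIC)
b=cv2.resize(s[205:295,220:320],None,fx=4,fy=4,interpolation=cv2.INTER_CUBIC)
o=np.zeros((460,800,3),np.uint8); o[:460,:400]=a; o[:360,400:]=b; cv2.imwrite('pics/crop0.png',o)
for n,im,box in(('top',t,(330,140,415,230)),('scene',s,(235,210,315,300))):
    hsv=cv2.cvtColor(im,cv2.COLOR_BGR2HSV)
    m=np.zeros(im.shape[:2],np.uint8); x0,y0,x1,y1=box; m[y0:y1,x0:x1]=1
    for nm,lo,hi,z in(('blue',(100,120,60),(125,255,255),.054),('orange',(5,150,120),(18,255,255),.029)):
        k=cv2.inRange(hsv,lo,hi)*m
        c=max(cv2.findContours(k,cv2.RETR_EXTERNAL,cv2.CHAIN_APPROX_NONE)[0],key=cv2.contourArea)
        P=np.array([onplane(n,u,v,z)[:2] for u,v in c[:,0]],np.float32)
        r=cv2.minAreaRect(P); print(n,nm,cv2.contourArea(c),c[:,0].min(0),c[:,0].max(0),r); print(np.round(cv2.boxPoints(r),4).tolist())
E
```

```text
top blue 1742.0 [354 152] [394 199] ((0.5532415509223938, -0.17592789232730865), (0.1428721845149994, 0.11859259754419327), 0.39264705777168274)
[[0.4814000129699707, -0.11710000038146973], [0.4821999967098236, -0.23569999635219574], [0.6251000165939331, -0.23469999432563782], [0.6243000030517578, -0.1160999983549118]]
top orange 169.0 [367 205] [380 218] ((0.44771045446395874, -0.17641492187976837), (0.03931911662220955, 0.03993021696805954), 88.95153045654297)
[[0.42739999294281006, -0.195700004696846], [0.4672999978065491, -0.1964000016450882], [0.46799999475479126, -0.15710000693798065], [0.42809998989105225, -0.15639999508857727]]
scene blue 1766.5 [242 223] [300 278] ((0.5520048141479492, -0.17572668194770813), (0.11894785612821579, 0.14677844941616058), 89.92395782470703)
[[0.47850000858306885, -0.23510000109672546], [0.6252999901771545, -0.2353000044822693], [0.6255000233650208, -0.11640000343322754], [0.47870001196861267, -0.11620000004768372]]
scene orange 131.5 [247 220] [265 233] ((0.4450024664402008, -0.17462512850761414), (0.036519262939691544, 0.0465359091758728), 1.264251470565796)
[[0.4262000024318695, -0.1518000066280365], [0.42730000615119934, -0.19830000400543213], [0.46380001306533813, -0.19750000536441803], [0.4627000093460083, -0.1509999930858612]]
```

View pics/crop0.png

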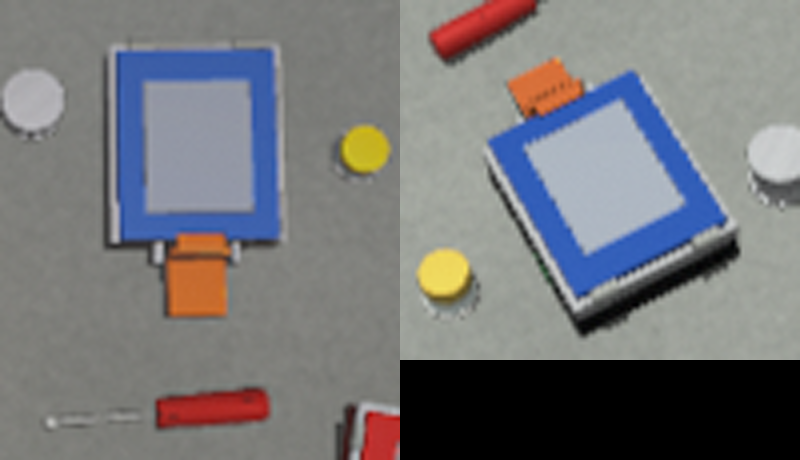

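The crop shows the blue-lidded fixture with its tab toward the robot, yaw ≈ 0, and no other candidate fits. Both views agree: lid 143–147 × 119 mm, centre ≈ (0.555, -0.176), and pad front at x ≈ 0.426, which matches 130 mm in front of the centre. I'll press about 120 mm in front so the hand stays clear of the lid. First I align the tool, close the fingers and travel.

>>> {"name": "jog_arm", "arguments": {
  "series": [
    [0, 0, 0, 0.109],
    [0, 0, 0, 0.109],
    [0, 0, 0, 0.109],
    [0.016, -0.033, 0, 0],
    [0.016, -0.033, 0, 0],
    [0.016, -0.033, 0, 0],
    [0.016, -0.033, 0, 0],
    [0.016, -0.033, 0, 0]
  ],
  "grip": 0
}}

```text
time: 0.77
eef_pos: [0.2964, -0.473, 0.2338]
tcp_rot: [1.0, -0.014, -0.002, -0.006]
contact_force: [0.7, 0.2, -0.5]
opening: 0.0
```

>>> {"name": "jog_arm", "arguments": {
  "series": [
    [0.015, -0.034, 0, -0.028],
    [0.015, -0.034, 0, 0],
    [0.015, -0.034, 0, 0],
    [0.015, -0.034, 0, 0],
    [0.015, -0.034, 0, 0],
    [0.015, -0.034, 0, 0],
    [0.015, -0.034, 0, 0],
    [0.015, -0.034, 0, 0]
  ]
}}

```text
time: 1.43
eef_pos: [0.4192, -0.1855, 0.2328]
tcp_rot: [1.0, -0.002, -0.003, -0.008]
contact_force: [0.4, -0.0, -0.4]
opening: 0.0
```

>>> {"name": "jog_arm", "arguments": {
  "series": [
    [0.008, -0.005, 0.02, 0],
    [0.008, -0.005, 0.03, 0],
    [0, 0, 0.03, 0],
    [0, 0, 0.03, 0],
    [0, 0, 0.03, 0],
    [0, 0, 0.02, 0],
    [0, 0, 0.01, 0],
    [0, 0, 0, 0]
  ]
}}

```text
time: 2.1
eef_pos: [0.4381, -0.1628, 0.0579]
tcp_rot: [1.0, 0.005, -0.001, -0.008]
contact_force: [-0.1, 0.9, 0.7]
opening: 0.002
```

```bash
python3 - <<'E'
from h import *
a=snap('top','t1');b=snap('scene','s1')
o=np.zeros((480,800,3),np.uint8)
o[:460,:400]=cv2.resize(a[140:255,325:425],None,fx=4,fy=4,interpolation=cv2.INTER_CUBIC)
o[:,400:]=cv2.resize(b[175:295,220:320],None,fx=4,fy=4,interpolation=cv2.INTER_CUBIC)
cv2.imwrite('pics/c1.png',o); s=monitor.get_state();print(s['eef_pos'],s['contact_force'])
E
```

```text
[ 0.43961333 -0.16384617  0.06034846] [-0.39509755  0.11575375 -0.76351195]
```

View pics/c1.png

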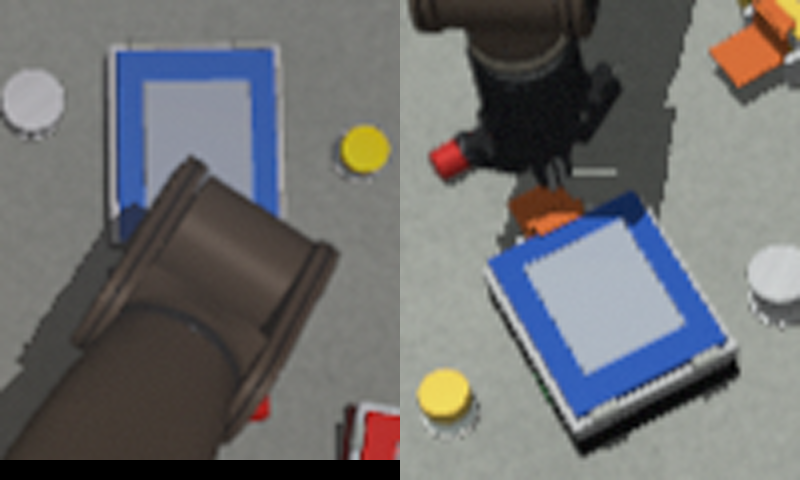

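The scene view shows the fingers right above the orange tab, about 12 mm off in y. I'll correct that and descend to just above the pad.

>>> {"name": "jog_arm", "arguments": {
  "series": [
    [-0.005, 0.008, 0, 0],
    [0, 0.004, 0, 0],
    [0, 0, 0.005, 0],
    [0, 0, 0.005, 0],
    [0, 0, 0.004, 0],
    [0, 0, 0.002, 0],
    [0, 0, 0, 0],
    [0, 0, 0, 0]
  ]
}}

```text
time: 2.87
eef_pos: [0.4392, -0.1814, 0.0501]
tcp_rot: [1.0, 0.005, 0.008, -0.002]
contact_force: [-0.5, 0.6, -0.5]
opening: 0.002
```

>>> {"name": "jog_arm", "arguments": {
  "series": [
    [-0.005, -0.003, 0.003, 0],
    [0, 0, 0.003, 0],
    [0, 0, 0.002, 0],
    [0, 0, 0.002, 0],
    [0, 0, 0.002, 0],
    [0, 0, 0.002, 0],
    [0, 0, 0.002, 0],
    [0, 0, 0, 0]
  ]
}}

```text
time: 3.53
eef_pos: [0.434, -0.1778, 0.0333]
tcp_rot: [1.0, 0.005, 0.007, -0.002]
contact_force: [-1.0, 0.9, 4.1]
opening: -0.001
```

```bash
python3 - <<'E'
from h import *
b=snap('scene','s2')
for i in range(3):
    s=monitor.get_state();print(s['time'],s['eef_pos'],s['contact_force'],s['qpos']); vision.read_camera('top')
cv2.imwrite('pics/c2.png',cv2.resize(b[175:275,220:320],None,fx=5,fy=5,interpolation=cv2.INTER_CUBIC))
E
```

```text
3.5833 [ 0.43398909 -0.17780212  0.03343652] [-1.81941585 -0.29197932  2.9275849 ] [-0.61175381  0.12080092  2.20755999  0.01623333  0.80390988  0.93705123]
3.6333 [ 0.4339746  -0.17779102  0.03348661] [-1.84534106  1.8499153   2.948998  ] [-0.6117489   0.12063231  2.2076266   0.01622407  0.80394982  0.9370453 ]
3.6833 [ 0.4339671  -0.17779111  0.0335058 ] [-1.37280149  0.83692815  2.48976025] [-0.61175236  0.1205265   2.20769923  0.01620896  0.8038715   0.93699182]
```

View pics/c2.png

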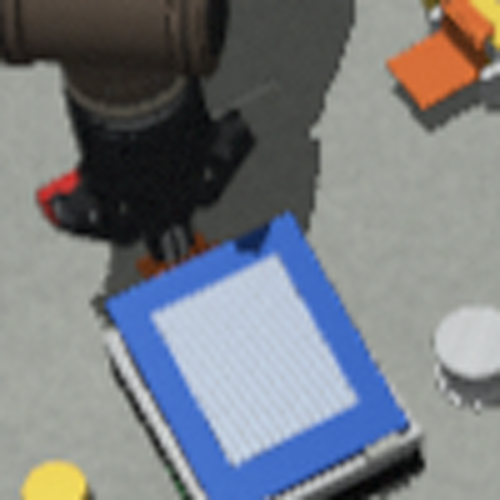

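```bash
python3 - <<'E'
from h import *
for th in(.02,.15,.3,.43):
    x=.625-.145*np.cos(th);z=.050+.145*np.sin(th)
    print(th,[np.round(proj('scene',(x,-.176+d,z)),1) for d in(.06,-.06)])
E
```

```text
0.02 [array([278.1, 222.6]), array([241.4, 240.3])]
0.15 [array([277.8, 219.5]), array([240.7, 237.4])]
0.3 [array([278. , 216.8]), array([240.4, 234.8])]
0.43 [array([278.6, 215.1]), array([240.5, 233.4])]
```

```bash
python3 - <<'E'
from h import *
for nm in('s1','s2'):
    im=cv2.imread('pics/%s.png'%nm); hsv=cv2.cvtColor(im,cv2.COLOR_BGR2HSV)
    k=cv2.inRange(hsv,(100,110,30),(128,255,255)); m=np.zeros_like(k); m[205:300,230:320]=1; k*=m
    c=max(cv2.findContours(k,cv2.RETR_EXTERNAL,cv2.CHAIN_APPROX_NONE)[0],key=cv2.contourArea)
    h=cv2.approxPolyDP(cv2.convexHull(c),3,True); print(nm,h[:,0].tolist())
E
```

```text
s1 [[278, 223], [300, 260], [264, 278], [242, 240]]
s2 [[277, 217], [301, 260], [264, 278], [241, 235]]
```

```bash
cat > lid.py <<'E'
from h import *
def lid(nm):
    im=snap('scene',nm); hsv=cv2.cvtColor(im,cv2.COLOR_BGR2HSV)
    k=cv2.inRange(hsv,(100,110,30),(128,255,255)); m=np.zeros_like(k); m[150:300,230:330]=1; k*=m
    c=max(cv2.findContours(k,cv2.RETR_EXTERNAL,cv2.CHAIN_APPROX_NONE)[0],key=cv2.contourArea)
    print(nm,cv2.approxPolyDP(cv2.convexHull(c),3,True)[:,0].tolist())
    cv2.imwrite('pics/c_%s.png'%nm,cv2.resize(im[165:285,210:330],None,fx=5,fy=5,interpolation=cv2.INTER_CUBIC))
    s=monitor.get_state();print(s['time'],s['eef_pos'],s['contact_force'])
E
python3 -c "
from lid import *
lid('s3')"
```

```text
s3 [[278, 215], [301, 260], [264, 278], [241, 233]]
3.7833 [ 0.43395795 -0.17778248  0.03350503] [-1.90097774  0.51060213  3.08080469]
```

View pics/c_s3.png

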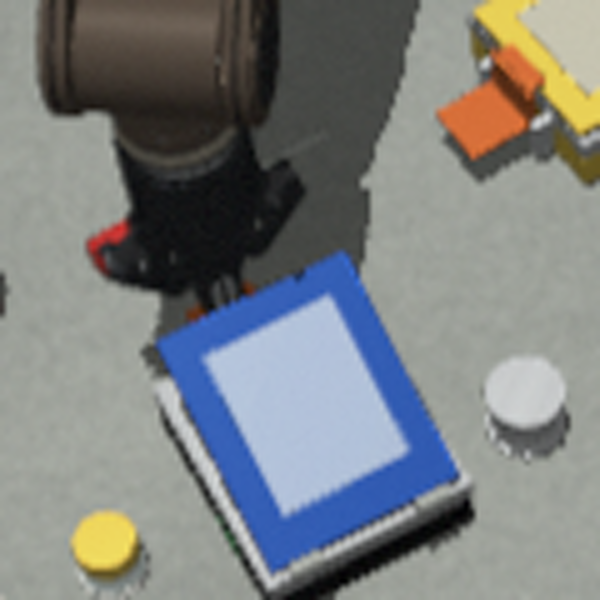

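The lid was still moving in the earlier picture. Its front corners are now at (278,215) and (241,233), which is where a lid angle of 0.43 projects, so it is released and sprung up. Next I lift off the tab and go to just in front of the edge, with the tip below it.

>>> {"name": "jog_arm", "arguments": {
  "series": [
    [0, 0, -0.005, 0],
    [0, 0, -0.01, 0],
    [0, 0, -0.015, 0],
    [0, 0, -0.015, 0],
    [0, 0, -0.015, 0],
    [0, 0, -0.004, 0],
    [0.01, 0, 0, 0],
    [0.01, 0, 0, 0]
  ]
}}

```text
time: 4.45
eef_pos: [0.453, -0.1776, 0.1023]
tcp_rot: [1.0, 0.004, 0.009, -0.001]
contact_force: [-0.5, 0.2, -0.1]
opening: -0.002
```

```bash
python3 -c "
from lid import *
lid('s4')"
```

```text
s4 [[278, 215], [301, 260], [264, 278], [242, 233]]
4.5 [ 0.45464566 -0.17786671  0.10244975] [0.55945696 0.29017668 1.25992261]
```

View pics/c_s4.png

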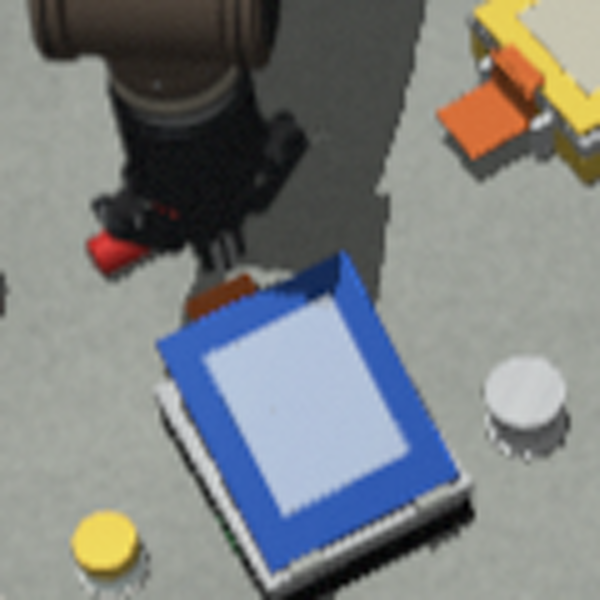

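```bash
python3 - <<'E'
import numpy as np
p=None
for th in np.arange(.43,1.8,.1):
    xc=.625-.145*np.cos(th)-.004*np.sin(th); zc=.05+.145*np.sin(th)-.004*np.cos(th)
    tipz=min(zc-.014,.155)
    if th<1.57: xf=xc
    else: xf=.625+((tipz-.05)*np.tan(th-np.pi/2))-.004/np.cos(th-np.pi/2)
    q=np.array([xf-.011,tipz+.011]); print(round(th,2),q.round(4),None if p is None else (q-p).round(4),'edge',round(zc,3)); p=q
E
```

```text
0.43 [0.4805 0.1038] None edge 0.107
0.53 [0.4869 0.1169] [0.0063 0.013 ] edge 0.12
0.63 [0.4945 0.1292] [0.0076 0.0123] edge 0.132
0.73 [0.5033 0.1407] [0.0088 0.0115] edge 0.144
0.83 [0.5132 0.1513] [0.0099 0.0106] edge 0.154
0.93 [0.5241 0.1608] [0.0109 0.0095] edge 0.164
1.03 [0.5359 0.166 ] [0.0118 0.0052] edge 0.172
1.13 [0.5485 0.166 ] [0.0126 0.    ] edge 0.179
1.23 [0.5618 0.166 ] [0.0132 0.    ] edge 0.185
1.33 [0.5755 0.166 ] [0.0138 0.    ] edge 0.19
1.43 [0.5897 0.166 ] [0.0142 0.    ] edge 0.193
1.53 [0.6041 0.166 ] [0.0144 0.    ] edge 0.195
1.63 [0.6162 0.166 ] [0.0121 0.    ] edge 0.195
1.73 [0.6268 0.166 ] [0.0106 0.    ] edge 0.194
```

>>> {"name": "jog_arm", "arguments": {
  "series": [
    [0.008, 0, 0.003, 0],
    [0.006, 0, 0.003, 0],
    [0.003, 0, 0, 0],
    [0.002, 0, 0, 0],
    [0.002, 0, 0, 0],
    [0.002, 0, 0, 0],
    [0, 0, 0, 0],
    [0, 0, 0, 0]
  ]
}}

```text
time: 5.17
eef_pos: [0.4796, -0.1758, 0.0911]
tcp_rot: [1.0, 0.005, 0.005, -0.004]
contact_force: [-0.5, 0.5, -0.1]
opening: -0.003
```

>>> {"name": "jog_arm", "arguments": {
  "series": [
    [0.004, 0, 0, 0],
    [0.006, 0, -0.01, 0],
    [0.008, 0, -0.011, 0],
    [0.008, 0, -0.01, 0],
    [0.009, 0, -0.01, 0],
    [0.009, 0, -0.009, 0],
    [0, 0, 0, 0],
    [0, 0, 0, 0]
  ]
}}

```text
time: 5.83
eef_pos: [0.5148, -0.1759, 0.1406]
tcp_rot: [1.0, 0.007, -0.01, -0.005]
contact_force: [0.2, -0.0, -1.5]
opening: -0.004
```

```bash
python3 -c "
from lid import *
lid('s5')"
```

```text
s5 [[283, 215], [301, 260], [265, 279], [244, 234]]
5.8833 [ 0.51484677 -0.17596348  0.14071921] [-0.41765637  0.08090199  0.51970416]
```

View pics/c_s5.png

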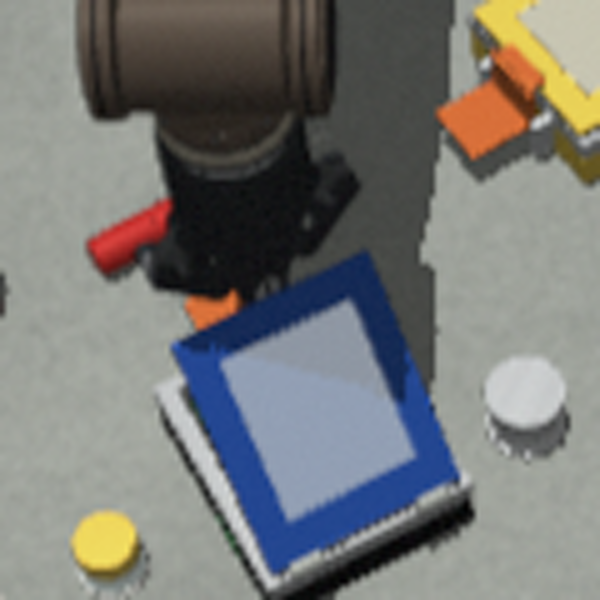

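The lid is riding up on the finger: its front corners are at (283,215) and (244,234), about 0.8 rad. The base has not moved. I'll keep pushing.

>>> {"name": "jog_arm", "arguments": {
  "series": [
    [0.01, 0, -0.009, 0],
    [0.011, 0, -0.009, 0],
    [0.011, 0, -0.007, 0],
    [0.012, 0, -0.003, 0],
    [0.012, 0, 0, 0],
    [0.012, 0, 0, 0],
    [0, 0, 0, 0],
    [0, 0, 0, 0]
  ]
}}

```text
time: 6.55
eef_pos: [0.5805, -0.175, 0.1641]
tcp_rot: [1.0, 0.006, -0.014, -0.006]
contact_force: [-0.3, 0.9, 2.1]
opening: 0.0
```

```bash
python3 -c "
from lid import *
lid('s6')"
```

```text
s6 [[293, 226], [301, 260], [265, 279], [253, 245]]
6.6 [ 0.5804231  -0.17495258  0.16405487] [-0.36739138  0.47732496  2.63127421]
```

View pics/c_s6.png

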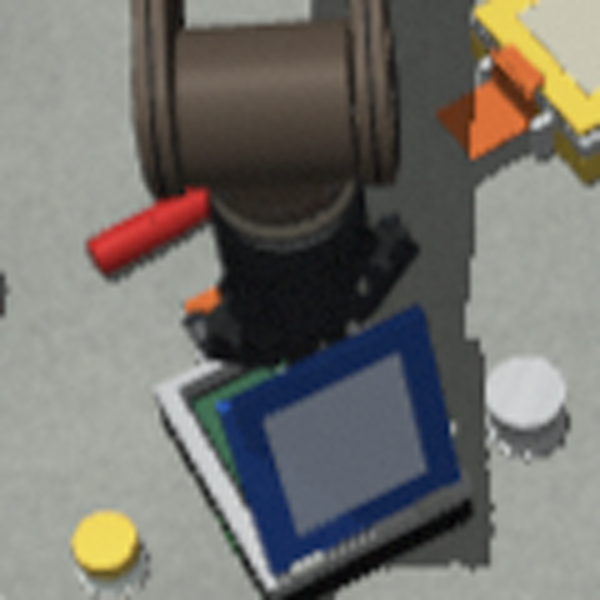

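At about 1.35 rad the board stays in its nest and the base is still in place. One more push takes it past the tipping point.

>>> {"name": "jog_arm", "arguments": {
  "series": [
    [0.01, 0, 0, 0],
    [0.01, 0, 0, 0],
    [0.01, 0, 0, 0],
    [0.009, 0, 0, 0],
    [0.006, 0, 0, 0],
    [0.004, 0, 0, 0],
    [0, 0, 0, 0],
    [0, 0, 0, 0]
  ]
}}

```text
time: 7.27
eef_pos: [0.6295, -0.1744, 0.1634]
tcp_rot: [1.0, 0.005, -0.014, -0.007]
contact_force: [0.3, 0.1, -0.5]
opening: 0.001
```

```bash
python3 -c "
from lid import *
lid('s7')"
```

```text
s7 [[306, 246], [301, 261], [265, 279], [266, 263]]
7.3167 [ 0.62925218 -0.17431097  0.16324295] [-0.45133633  0.44961134 -0.20261976]
```

View pics/c_s7.png

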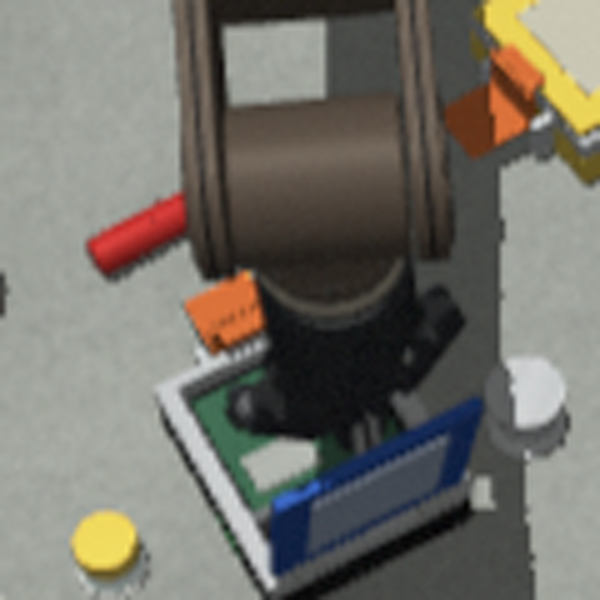

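```bash
python3 - <<'E'
from h import *
for th in(1.6,1.7,1.8,1.9):
    x=.625-.145*np.cos(th);z=.050+.145*np.sin(th)
    print(th,[np.round(proj('scene',(x,-.176+d,z)),1) for d in(.06,-.06)])
E
```

```text
1.6 [array([300.2, 235. ]), array([258.6, 255.7])]
1.7 [array([302.9, 239.4]), array([261.2, 260.3])]
1.8 [array([305.7, 244. ]), array([263.9, 265.2])]
1.9 [array([308.4, 248.9]), array([266.5, 270.2])]
```

The lid is past the tipping point, at about 1.8–1.9 rad with no contact force. I'll retreat back and up.

>>> {"name": "jog_arm", "arguments": {
  "series": [
    [-0.01, 0, 0, 0],
    [-0.02, 0, 0, 0],
    [-0.03, 0, 0, 0],
    [-0.03, 0, -0.01, 0],
    [-0.03, 0, -0.02, 0],
    [-0.03, 0, -0.03, 0],
    [0, 0, -0.03, 0],
    [0, 0, 0, 0]
  ]
}}

```text
time: 7.98
eef_pos: [0.4708, -0.1744, 0.252]
tcp_rot: [1.0, 0.004, -0.021, -0.01]
contact_force: [0.6, -0.1, 2.1]
opening: 0.001
```

>>> {"name": "jog_arm", "arguments": {
  "series": [
    [0, 0.035, 0, 0],
    [0, 0.035, 0, 0],
    [0, 0.035, 0, 0],
    [0, 0.035, 0, 0],
    [0, 0.035, 0, 0],
    [0, 0.035, 0, 0],
    [0, 0, 0, 0],
    [0, 0, 0, 0]
  ]
}}

```text
time: 8.65
eef_pos: [0.4706, -0.3917, 0.2479]
tcp_rot: [1.0, 0.006, -0.019, -0.009]
contact_force: [0.7, 0.4, 0.1]
opening: 0.004
```

```bash
python3 -c "
from lid import *
lid('s8'); snap('top','t8')"
```

```text
s8 [[308, 249], [301, 261], [265, 279], [266, 268]]
8.7 [ 0.47047336 -0.39154881  0.24774494] [-0.48948498 -0.00533876  0.34895676]
```

View pics/s8.png

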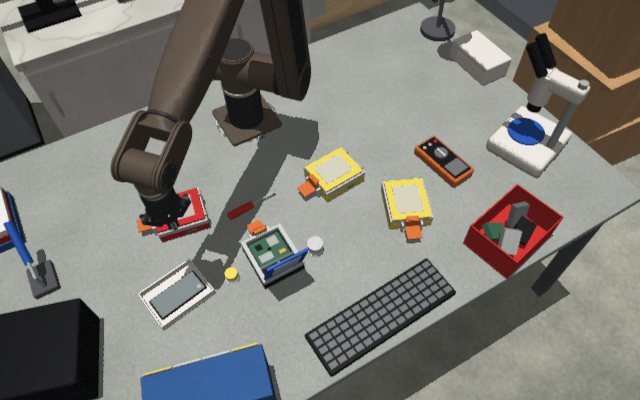

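View pics/t8.png

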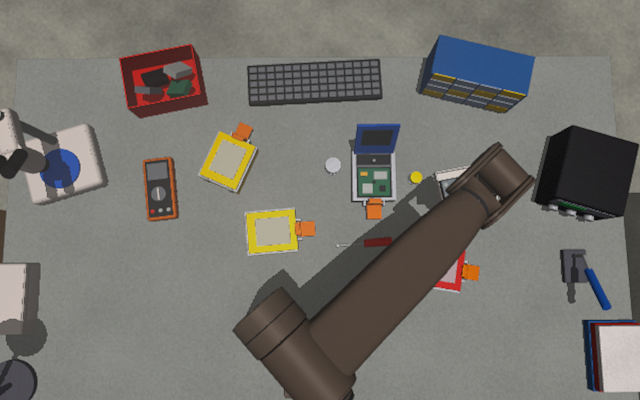

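The lid rests at its stop. Its corners at (308,249) and (266,268) match 1.9 rad, the board is in its nest, and nothing else appears to have moved. The hand is clear at z ≈ 0.25, with tips about 0.18 m above the look-alike below it.

```bash
python3 -c "
from h import *
print(workorder.sign_off())"
```

```text
the job is handed in; nothing more can be done
None
```

The fixture is open and the job is handed in, at about 8.7 s on the robot's clock. I pressed the orange tab with the closed fingertips, about 120 mm in front of the fixture's centre and with roughly 3–4 N. The lid sprang to about 0.43 rad. I then pushed its edge up and over along its arc and moved the hand clear.

**Last checks:**
- **Lid:** its front corners, at (308,249) and (266,268) in the scene view, fit 1.9 rad to about 2 px. It stays there with nothing touching it.
- **Fixture and board:** the fixture's rear corners moved by no more than 1 px. The board is still in its nest and the tab is back up.
- **Other items:** by eye, the jar, spool, screwdriver, multimeter and look-alikes have not moved. In the top view the arm hides part of the tray, but the scene view shows the tray and phone in place.
- **Forces:** readings at the end of each move stayed within a few newtons, including sensor noise of about 1–2 N.

One picture, taken just after the press, showed only about 0.28 rad because the lid was still rising. A second picture confirmed 0.43 rad. No check failed.

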